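# Open the sprung lever press without letting it fly up

## Robot

A 6-joint arm with a two-finger parallel gripper is mounted at the origin on a cart in front of the work surface, level with it; the furniture and walls round the work are solid. World frame = base frame: x ahead of the robot, y to its left, z up, the work surface at z = 0. Lengths are in mm, angles in rad, forces in N, time in s.
With the tool pointing down it reaches from about 350 to 775 mm from the base axis. Payload 7.3 kg.
Tool frame: the origin (TCP) lies midway between the tips of the shut fingers; the grasp point (between the pads) lies 19 mm behind it; z points along the fingers, y is the line along which they close (so a half turn about z gives the same grasp; the last joint's range is limited). The gripper opens to 92 mm and grips with 3 to 60 N. Pads are 19 mm wide; open, the fingers measure 130 mm over their backs; the gripper's body (75 mm by 190 mm) begins 47 mm behind the grasp point.
Start: joints at [1.118, 0.342, 1.524, -0, 1.275, -0.146], TCP at [158.54, 500.51, 226.741] pointing down, gripper open.
Joint ranges: [-2.53, 2.53], [-0.77, 2.02], [0.04, 2.7], [-1, 4.14], [0.28, 2.66], [-3.11, 3.11]. Speed limits (rad/s): [2.57, 2.57, 3.14, 3.14, 3.14, 3.14].

## Interface

Orientations are given as [roll, pitch, yaw] about the fixed x, y, z axes, in that order (R = Rz(yaw) Ry(pitch) Rx(roll)).
In Python, from plant import * gives the robot as it stands.
- The arm moves only by the tool step_arm, never from a script. Its argument "deltas" is one flat list of numbers, 5 for each row, row after row: the shift along the world's x, y, z in mm, then the turn about the world's z in degrees, then the finger opening in mm, from 0 to 91.8. In form: [tx, ty, tz, turn, gripper, tx, ty, tz, turn, gripper, ...]. A call has exactly 10 rows; each row shifts and turns the commanded pose from where the row before left it; what a row does not reach is not made up. A row lasts 1/8 s, in which the tool goes at most 62.5 mm and 10.7 degrees, less where a joint would pass 70% of its speed; a pose out of reach is approached as far as the arm can. A call is refused whole if a number of a shift passes 62.5 or a number of a turn 10.7, either way. A call with a gripper value outside its range is refused whole. The fingers move at their own pace and stop on an object; the grip force is fixed at half the most. Time passes only in rows, so rows that do not move let the fingers close, or fill a call up. It gives the time, the measured TCP pose, the force, the opening and the grip force at its end, in the units of the state.
- get_obs(): the state, without advancing time (a new reading comes with each control period).
- capture(name): name is "side" or "top"; returns the picture (480x640x3 uint8, red, green, blue); there is no depth.
- camera_params(name): a dict with "mtx" (3x3 intrinsics, pixels), "k1" (the pictures are not rectified: a ray, as slopes to the right and down, at radius r is drawn at 1 + k1 r^2 times it, then the intrinsics apply), "rvec" (rotation vector, rad) and "tvec" (3), from world to camera coordinates, as OpenCV has them. Camera axes: x right, y down, z forward; pixel columns grow to the right and rows downward; lengths in mm; the calibration is good to about 2 mm. A picture is of the moment at which its call begins. camera_params takes no time and is no camera call.
- close_job(): hands the job in; it is judged then, once.
The state is a dict: "time": time; "joint_positions": joint angles; "dq": joint speeds; "tau": joint torques, N m; "tool_pos": TCP position; "tcp_rot": TCP orientation; "contact_force": force on the tool from outside, world axes, zero at the start; "moment": the same for the moment, N m; "grip_width": finger opening in mm; "finger_force": force on a finger pad.
Only numpy, scipy, OpenCV 4.12 (cv2) and the standard library are available. Lean on these libraries where they do the work, as an engineer would, in place of code of your own. Each camera call takes 0.05 s, during which the arm holds its last target. There are 200 camera calls.

## Task

The lever of the citrus press is hooked down under its catch: unhook it (press it down, move it right under the catch's tooth into the gap before the outer fence, feeling for the fence, then up through the gap) and ease it slowly all the way up to its upper stop, so the bowl is free for the next lemon. The lever is strongly sprung, so never let it snap up, and push gently: the press must not shift or tip, and the glass, shaker and lemon beside it stay where they are. Leave the lever standing fully up, let go of it.

Things in the scene. Friction and masses are not known exactly. Their poses are not given: they have to be found in the camera images.
- press: Loose citrus press, about 4 to 5 kg, held by friction only (over about 15 N sideways at the lever may shift it). Base 285 x 160 x 22 mm, bowl 92 mm wide, fork with the lever, steel catch set by hand anywhere on its cross rail: no reading tells where. Origin on the worktop below the lever's pivot; z up; lever along -x, roughly to the robot.
- front (a point): Middle of the base's front edge, 235 mm from the press's origin along its -x, 13 mm up. The catch stands 70 mm behind it, 165 mm from the pivot: arm over the lever's bar (underside 132 mm up), at its -y end a tooth (down to 125 mm) that ends 16 to 40 mm to -y of the straight lever's middle, then a 22 mm wide gap for the bar, then a stiff fence (top 145 mm); all 8 mm deep.
- pivot (a point): Lever's pivot, 110 mm above the worktop. The lever swings up about a level axis here; fork and lever also swivel about the vertical through here, from straight (lever along the press's -x; a side spring holds it there with about 1.5 N at the knob) up to 0.40 rad towards the press's -y (knob goes right seen from the robot; about 3 N at 0.3 rad). Lever lies on the -x side of this point's xz plane.
- knob (a point): Centre of the black ball knob, 42 mm in diameter, at the lever's free end, 220 mm from the pivot. The lever is a square steel bar 14 x 14 mm entering the ball from the pivot's side; its middle line passes through pivot and knob. The ball can be pinched from above at its two sides and turns between the pads as the lever swings up. x axis along the lever towards the pivot.
- lever (a joint): Swing of the lever in rad: 0 = level, on its lower stop; 0.09 = hooked under the catch's arm (it passes under the tooth below 0.045); above 0.26 it is over the catch; 1.15 = fully up on its upper stop. A spring drives it up: about 10 N at the knob when down, 3 N along its arc near the top; let go low it flies up at several rad/s.
- tumbler: Bystander: clear drinking glass, 81 mm wide, 92 mm high, origin at the centre of its underside.
- salt_shaker: Bystander: glass salt shaker with a grey domed cap, 44 mm wide, 90 mm high, origin at the centre of its underside.
- lemon_2: Bystander: yellow lemon, 72 x 55 x 56 mm, origin at its underside.

How it is judged:
By the outcome, as a careful person would: the job done as asked, in the order asked, and still so for the second after the job is handed in, with the robot touching nothing.
It also fails if it takes over 59 s, if anything falls off the work surface, if the arm or the gripper's body presses on something with over 40 N, if the wrist force passes 120 N, or if a joint passes its speed limit or range.

## Working session

There is one attempt and no reset: what is moved stays moved. The work goes in short steps, Python scripts to look and compute and a tool call to move; the robot and the scene stay as the last step left them, time stands still between calls to the robot, and variables do not carry over. Pictures are saved under pics/ and viewed, at most 10 in all, crops included, and the job is handed in when it is done.

Besides the shell and the picture viewer there is one more tool, called in YAML: its name, and indented under it one key for each argument. step_arm: Moves the arm, as the interface text tells. Its arguments: {"type":"object","properties":{"deltas":{"type":"array","items":{"type":"number"}}},"required":["deltas"]}

```bash
mkdir -p pics; python3 - <<'E'
from plant import *
import cv2
for n in("side","top"):
    im=capture(n); cv2.imwrite(f"pics/{n}0.png",cv2.cvtColor(im,cv2.COLOR_RGB2BGR)); print(camera_params(n))
o=get_obs();print(o['tool_pos'],o['tcp_rot'],o['contact_force'],o['grip_width'],o['time'])
E
```

```text
{'mtx': array([[607.74036059,   0.        , 315.32289648],
       [  0.        , 607.74036059, 242.02676603],
       [  0.        ,   0.        ,   1.        ]]), 'k1': 0.004459362248384547, 'rvec': array([ 0.50459707, -2.8581993 ,  0.89565124]), 'tvec': array([ 485.42818298,  148.34034189, 1246.51855483])}
{'mtx': array([[453.79786884,   0.        , 317.99433347],
       [  0.        , 453.79786884, 231.91120468],
       [  0.        ,   0.        ,   1.        ]]), 'k1': 0.005227039494594536, 'rvec': array([ 2.06281723, -2.13845744,  0.26047078]), 'tvec': array([ 74.39556564, 503.54657795, 833.060925  ])}
[158.37384856 500.1664647  226.12183513] [-3.14024141e+00 -1.75643594e-04  2.83483062e+00] [ 0.79399356 -0.68930252 -0.05901997] 91.76187911473593 0.1
```

View pics/side0.png

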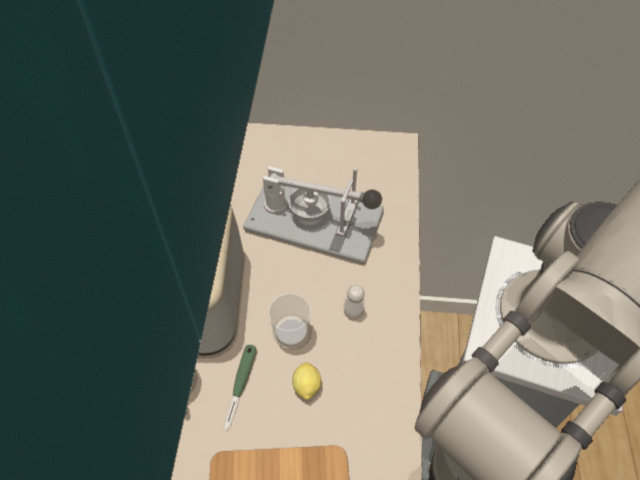

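View pics/top0.png

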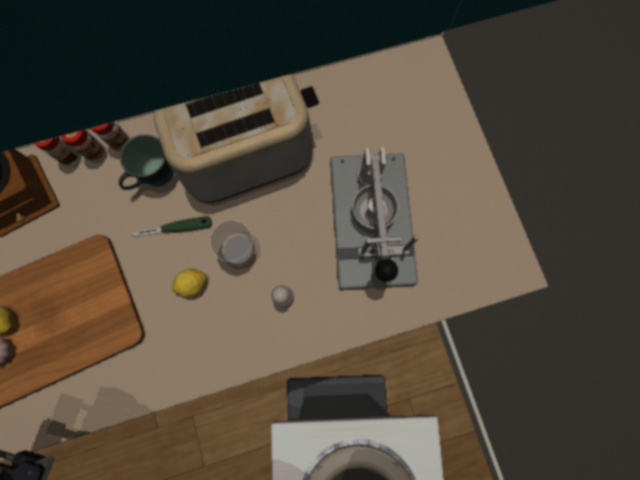

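The side view shows the knob at (372,199), the pivot fork near (274,185), the shaker at (355,300) and the glass at (290,322). In the top view the knob is at (386,270), the fork at (375,160), and the base spans about (332..415, 153..288).

```bash
cat > h.py <<'E'
import numpy as np, cv2
from plant import *
def P(n):
    c=camera_params(n); R=cv2.Rodrigues(c['rvec'])[0]; return c,R,-R.T@c['tvec'].reshape(3)
def ray(n,uv):
    c,R,C=P(n); d=np.array([c['k1'],0,0,0,0.])
    p=cv2.undistortPoints(np.array([[uv]],float),c['mtx'],d)[0,0]
    v=R.T@np.array([p[0],p[1],1]); return C,v/np.linalg.norm(v)
def onz(n,uv,z):
    C,v=ray(n,uv); return C+v*(z-C[2])/v[2]
def tri(a,b):
    C1,v1=ray("side",a);C2,v2=ray("top",b)
    s=np.linalg.lstsq(np.c_[v1,-v2],C2-C1,rcond=None)[0]
    p,q=C1+s[0]*v1,C2+s[1]*v2; return (p+q)/2,np.linalg.norm(p-q)
def proj(n,p):
    c,R,C=P(n); return cv2.projectPoints(np.array([p],float),c['rvec'],c['tvec'],c['mtx'],np.array([c['k1'],0,0,0,0.]))[0][0,0]
def knob(im,near,r=35,th=60):
    g=im.max(2); m=(g<th).astype(np.uint8); m=cv2.morphologyEx(m,cv2.MORPH_OPEN,np.ones((5,5)))
    n,l,s,c=cv2.connectedComponentsWithStats(m); 
    k=[i for i in range(1,n) if 80<s[i,4]<900 and np.hypot(*(c[i]-near))<r]
    return [(c[i],s[i]) for i in k]
E
python3 - <<'E'
from h import *
S=cv2.imread('pics/side0.png');T=cv2.imread('pics/top0.png')
a=knob(S,(372,199));b=knob(T,(386,270));print(a,b)
if a and b: print(tri(a[0][0],b[0][0]))
for n,c in(("side",(372,199)),("top",(386,270))):
    im=S if n=="side" else T; x,y=c; print(im[y-14:y+15:2,x].max(1),im[y,x-16:x+17:2].max(1))
# base contour in top
g=cv2.cvtColor(T,cv2.COLOR_BGR2HSV); print(g[180,340],g[230,345],g[280,350],g[300,350],g[200,430])
cv2.imwrite('pics/c.png',np.hstack([cv2.resize(T[140:300,320:430],(396,576),interpolation=3),cv2.resize(S[150:270,240:400],None,fx=2.4,fy=4.8,interpolation=3)]))
E
```

```text
[] [(array([382.52846715, 271.42627737]), array([370, 255,  28,  34, 685], dtype=int32))]
[214 213 158  79  85  94  91  84  76  74  71  69 145 180 179] [120 108  95  87  73  77  78  80  84  83  77  75  77 170 215 214 215]
[74 48 22 16 20 24 31 32 26 17 16 13 15 53 56] [107  70  42  12  14  16  17  25  32  32  24  20  16  20  78 109 110]
[ 30  12 110] [ 30  14 113] [ 25  13 117] [ 15  71 141] [ 16  71 141]
```

View pics/c.png

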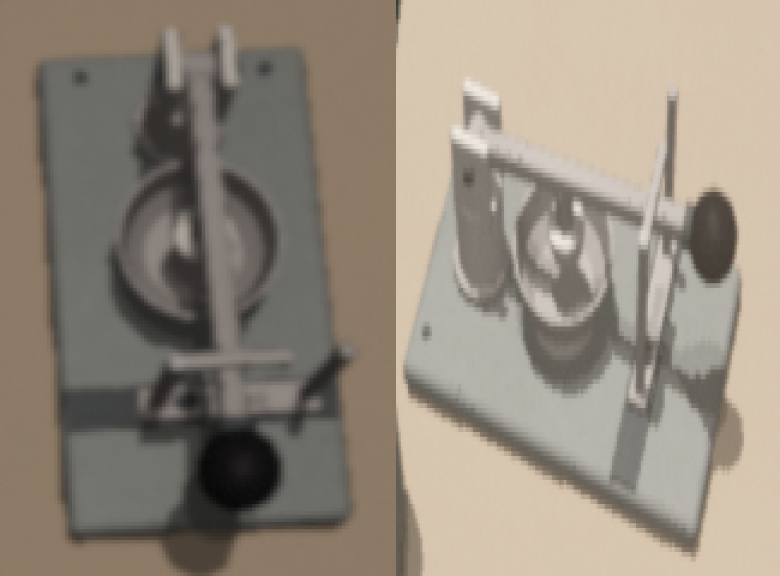

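The crop shows the knob at top (386.4,270.6) and side (372.1,199.2). The fence top is at top (417,237) and side (355,169). The catch arm's right end is at top (401,239). The base corners are clear.

```bash
python3 - <<'E'
from h import *
np.set_printoptions(precision=1,suppress=True)
K,e=tri((372.1,199.2),(386.4,270.6));print("knob",K,e)
T=lambda x,y:(320+x/3.6,140+y/3.6)
S=lambda x,y:(240+(x-396)/2.4,150+y/4.8)
cs=[onz("top",T(*p),22) for p in((38,58),(302,48),(350,522),(72,536))]
for c in cs: print(c)
print("front side-view corners",onz("side",S(697,545),22),onz("side",S(742,290),22),onz("side",S(405,385),22))
print("len",[np.linalg.norm(cs[i]-cs[(i+1)%4]) for i in range(4)])
print("fence",tri(S(672,92),T(350,350)), "armend",tri(S(659,150),T(292,358)))
print("forktops L,R",tri(S(455,130),T(172,30)),tri(S(480,85),T(228,30)))
f=(cs[2]+cs[3])/2; b=(cs[0]+cs[1])/2
ax=(b-f)/np.linalg.norm(b-f); yaw=np.arctan2(ax[1],ax[0]); 
O=f+235*ax; print("axis yaw",yaw,"origin",O)
R=np.array([[np.cos(yaw),-np.sin(yaw)],[np.sin(yaw),np.cos(yaw)]])
for nm,p in(("knob",K),("fence",onz("top",T(350,350),145)),("armend132",onz("top",T(292,358),135))): print(nm,R.T@(p[:2]-O[:2]))
for s in((355,300),(290,322)): print(onz("side",s,50))
E
```

```text
knob [414.4 -61.7 127.6] 0.31679295242162375
[680.5  22.7  22. ]
[ 681.5 -134.7   22. ]
[ 398.9 -138.5   22. ]
[396.7  16.1  22. ]
front side-view corners [393.7  26.7  22. ] [ 396.4 -124.1   22. ] [672.   35.1  22. ]
len [np.float64(157.371493650579), np.float64(282.62166010186985), np.float64(154.6085329018867), np.float64(283.8882311713719)]
fence (array([ 470.8, -119.4,  137.6]), np.float64(0.5613766571666717)) armend (array([472. , -92.6, 126.4]), np.float64(2.8043621688065983))
forktops L,R (array([648.6, -43.3, 125.4]), np.float64(2.8126082659275005)) (array([639.4, -70.8, 133.4]), np.float64(11.515518294533877))
axis yaw 0.018232905343373077 origin [632.8 -56.9  22. ]
knob [-218.4   -0.8]
fence [-164.3  -57.8]
armend132 [-164.7  -30.9]
[383.8 134.   50. ]
[487.5 223.7  50. ]
```

step_arm:
  deltas: [18, -25, 0, 1.9, 91.8, 18, -25, 0, 1.9, 91.8, 18, -25, 0, 1.9, 91.8, 18, -25, 0, 1.9, 91.8, 18, -25, 0, 1.9, 91.8, 18, -25, 0, 1.9, 91.8, 18, -25, 0, 1.9, 91.8, 18, -25, 0, 1.9, 91.8, 18, -25, 0, 1.9, 91.8, 18, -25, 0, 1.5, 91.8]

```text
time: 1.35
tool_pos: [338.9, 249.5, 226.5]
tcp_rot: [-3.141, -0.0, -3.123]
contact_force: [-0.2, 0.7, 0.4]
grip_width: 91.9
finger_force: 0.0
```

step_arm:
  deltas: [8, -34, 0, 0, 91.8, 8, -34, 0, 0, 91.8, 8, -34, 0, 0, 91.8, 8, -34, 0, 0, 91.8, 8, -34, 0, 0, 91.8, 8, -34, 0, 0, 91.8, 8, -34, 0, 0, 91.8, 8, -34, 0, 0, 91.8, 8, -34, 0, 0, 91.8, 2, -6, 0, 0, 91.8]

```text
time: 2.6
tool_pos: [412.6, -63.0, 226.4]
tcp_rot: [3.141, -0.001, -3.126]
contact_force: [0.2, 0.8, 0.2]
grip_width: 91.8
finger_force: 0.0
```

step_arm:
  deltas: [0.5, 0.5, -15, 0, 91.8, 0.5, 0.5, -15, 0, 91.8, 0.5, 0, -15, 0, 91.8, 0, 0, -15, 0, 91.8, 0, 0, -15, 0, 91.8, 0, 0, -15, 0, 91.8, 0, 0, -12, 0, 91.8, 0, 0, -10, 0, 91.8, 0, 0, -5, 0, 91.8, 0, 0, 0, 0, 91.8]

```text
time: 3.85
tool_pos: [414.0, -60.4, 109.6]
tcp_rot: [3.141, -0.0, -3.124]
contact_force: [0.5, -0.3, 0.2]
grip_width: 91.8
finger_force: 0.0
```

```bash
python3 - <<'E'
from h import *
S=capture("side");T=capture("top")
f=lambda i:cv2.cvtColor(i,cv2.COLOR_RGB2BGR)
cv2.imwrite('pics/d.png',np.hstack([cv2.resize(f(T)[180:330,330:460],None,fx=3,fy=3,interpolation=3),cv2.resize(f(S)[120:270,310:440],None,fx=3,fy=3,interpolation=3)]))
print(get_obs()['tool_pos'],proj("top",(414.4,-61.7,127.6)),proj("side",(414.4,-61.7,127.6)))
E
```

```text
[414.25587397 -60.56647061 110.00053696] [386.43700778 270.6949965 ] [372.04232616 199.15264638]
```

View pics/d.png

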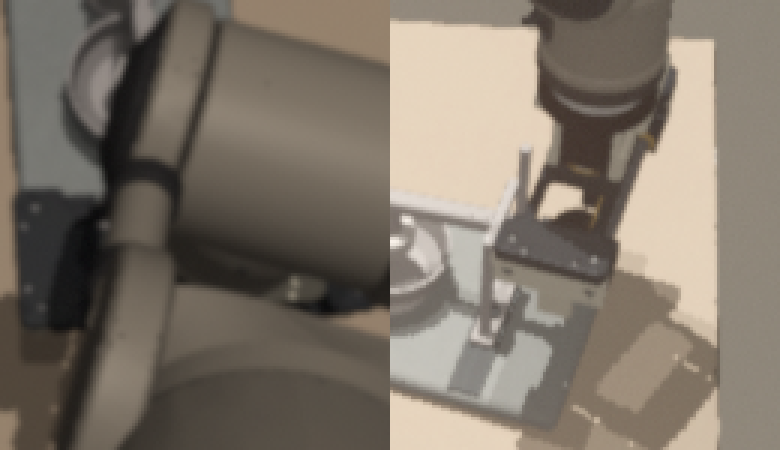

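The fingers straddle the knob around (570,215) in the side crop, clear of the catch. I'll centre and close.

step_arm:
  deltas: [0, -1, -1, 0, 80, 0, 0, 0, 0, 70, 0, 0, 0, 0, 60, 0, 0, 0, 0, 52, 0, 0, 0, 0, 48, 0, 0, 0, 0, 45, 0, 0, 0, 0, 43, 0, 0, 0, 0, 41, 0, 0, 0, 0, 38, 0, 0, 0, 0, 35]

```text
time: 5.2
tool_pos: [413.9, -60.7, 108.7]
tcp_rot: [3.14, -0.0, -3.124]
contact_force: [0.9, 5.7, 0.6]
grip_width: 40.9
finger_force: 30.0
```

step_arm:
  deltas: [0, 0, -2, 0, 35, 0, 0, -2, 0, 35, 0, 0, -2, 0, 35, -0.2, 0, -2, 0, 35, -0.2, 0, -2, 0, 35, -0.2, 0, -2, 0, 35, -0.2, 0, -2, 0, 35, 0, 0, -1, 0, 35, 0, 0, 0, 0, 35, 0, 0, 0, 0, 35]

```text
time: 6.45
tool_pos: [413.2, -61.5, 94.5]
tcp_rot: [-3.141, 0.0, -3.123]
contact_force: [-3.4, 2.5, 11.1]
grip_width: 40.4
finger_force: 30.0
```

step_arm:
  deltas: [-0.2, -4.4, -0.5, 1.15, 35, 0, -4.4, -0.5, 1.15, 35, 0.3, -4.4, 0, 1.15, 35, 0.4, -4.4, 0, 1.15, 35, 0.5, -4.4, 0, 1.15, 35, 0.6, -4.4, 0, 1.15, 35, 0.7, -4.3, 0, 1.15, 35, 0.8, -4.3, 0, 1.15, 35, 0.8, -4.3, 0, 1.15, 35, 0.9, -4.3, 0, 1.15, 35]

```text
time: 7.7
tool_pos: [418.6, -105.4, 93.7]
tcp_rot: [-3.141, 0.002, -2.922]
contact_force: [-1.4, 3.1, 10.5]
grip_width: 40.7
finger_force: 30.0
```

step_arm:
  deltas: [0.2, -1, 0, 0.26, 35, 0.2, -1, 0, 0.26, 35, 0.2, -1, 0, 0.26, 35, 0.2, -1, 0, 0.26, 35, 0.2, -1, 0, 0.26, 35, 0.2, -1, 0, 0.26, 35, 0.2, -1, 0, 0.26, 35, 0.2, -1, 0, 0.26, 35, 0, 0, 0, 0, 35, 0, 0, 0, 0, 35]

```text
time: 8.95
tool_pos: [420.6, -113.3, 93.8]
tcp_rot: [-3.14, 0.002, -2.887]
contact_force: [-0.4, 2.9, 9.6]
grip_width: 40.4
finger_force: 30.0
```

step_arm:
  deltas: [0.3, -1, 0, 0.26, 35, 0.3, -1, 0, 0.26, 35, 0.3, -1, 0, 0.26, 35, 0.3, -1, 0, 0.26, 35, 0, 0, 0, 0, 35, 0, 0, 0, 0, 35, 0, 0, 0, 0, 35, 0, 0, 0, 0, 35, 0, 0, 0, 0, 35, 0, 0, 0, 0, 35]

```text
time: 10.2
tool_pos: [421.7, -117.2, 93.8]
tcp_rot: [-3.14, 0.002, -2.868]
contact_force: [-1.1, 2.8, 10.7]
grip_width: 40.4
finger_force: 30.0
```

step_arm:
  deltas: [0.3, -1, 0, 0.26, 35, 0.3, -1, 0, 0.26, 35, 0.3, -1, 0, 0.26, 35, 0, 0, 0, 0, 35, 0, 0, 0, 0, 35, 0, 0, 0, 0, 35, 0, 0, 0, 0, 35, 0, 0, 0, 0, 35, 0, 0, 0, 0, 35, 0, 0, 0, 0, 35]

```text
time: 11.45
tool_pos: [422.0, -118.5, 93.6]
tcp_rot: [3.139, 0.002, -2.856]
contact_force: [-0.1, 11.0, 12.8]
grip_width: 40.5
finger_force: 30.0
```

step_arm:
  deltas: [-0.5, 2, 0, -0.5, 35, -0.5, 2, 0, -0.5, 35, -0.5, 1.9, 0, -0.5, 35, 0, 0, 0, 0, 35, 0, 0, 0, 0, 35, 0.1, 0, 3, 0, 35, 0.1, 0, 3, 0, 35, 0.2, 0, 3, 0, 35, 0.2, 0.1, 3, 0, 35, 0.2, 0.1, 3, 0, 35]

```text
time: 12.7
tool_pos: [421.7, -114.1, 108.8]
tcp_rot: [-3.141, 0.002, -2.881]
contact_force: [-0.3, 2.7, 9.4]
grip_width: 40.7
finger_force: 30.0
```

step_arm:
  deltas: [0.3, 0.1, 3, 0, 35, 0.3, 0.1, 3, 0, 35, 0.4, 0.1, 3, 0, 35, 0.4, 0.1, 3, 0, 35, 0.4, 0.1, 3, 0, 35, 0, 0, 0, 0, 35, 0.5, 0.1, 3, 0, 35, 0.5, 0.1, 3, 0, 35, 0.5, 0.2, 3, 0, 35, 0.6, 0.2, 3, 0, 35]

```text
time: 13.95
tool_pos: [425.8, -112.9, 135.7]
tcp_rot: [-3.141, 0.002, -2.881]
contact_force: [0.3, 3.6, 7.1]
grip_width: 40.6
finger_force: 30.0
```

```bash
python3 - <<'E'
import numpy as np
ph=np.r_[.214,.214+.03*np.arange(1,31)]; a=np.interp(ph,[.40,1.0],[.264,.02])
P=np.c_[633.3-220*np.cos(ph)*np.cos(a),-56.8-220*np.cos(ph)*np.sin(a),88.9+220*np.sin(ph)]
d=np.diff(P,axis=0);t=np.degrees(np.diff(a))
for i in range(30):
    print(*["%.1f,"%v for v in (*d[i],t[i])],"35,",end=" ")
    if i%10==9: print("\n",P[i+1],a[i+1],ph[i+1])
E
```

```text
1.4, 0.4, 6.4, 0.0, 35, 1.6, 0.4, 6.4, 0.0, 35, 1.8, 0.5, 6.3, 0.0, 35, 2.0, 0.5, 6.3, 0.0, 35, 2.2, 0.6, 6.2, 0.0, 35, 2.4, 0.6, 6.1, 0.0, 35, 2.0, 2.6, 6.1, -0.6, 35, 2.1, 3.0, 6.0, -0.7, 35, 2.3, 3.0, 5.9, -0.7, 35, 2.6, 3.0, 5.8, -0.7, 35, 
 [446.24658555 -98.16549911 197.06614824] 0.21764 0.514
2.8, 3.0, 5.7, -0.7, 35, 3.0, 2.9, 5.6, -0.7, 35, 3.2, 2.9, 5.5, -0.7, 35, 3.4, 2.8, 5.4, -0.7, 35, 3.6, 2.8, 5.3, -0.7, 35, 3.8, 2.7, 5.1, -0.7, 35, 4.0, 2.6, 5.0, -0.7, 35, 4.2, 2.5, 4.9, -0.7, 35, 4.3, 2.4, 4.7, -0.7, 35, 4.5, 2.3, 4.6, -0.7, 35, 
 [482.93923565 -71.22451072 248.84866062] 0.09564 0.814
4.7, 2.2, 4.5, -0.7, 35, 4.8, 2.1, 4.3, -0.7, 35, 5.0, 2.0, 4.2, -0.7, 35, 5.2, 1.9, 4.0, -0.7, 35, 5.3, 1.8, 3.8, -0.7, 35, 5.4, 1.7, 3.7, -0.7, 35, 5.6, 0.4, 3.5, -0.1, 35, 5.7, 0.1, 3.3, 0.0, 35, 5.8, 0.1, 3.2, 0.0, 35, 5.9, 0.1, 3.0, 0.0, 35, 
 [536.28286832 -58.74060139 286.34343551] 0.02 1.1139999999999999
```

step_arm:
  deltas: [1.4, 0.4, 6.4, 0, 35, 1.6, 0.4, 6.4, 0, 35, 1.8, 0.5, 6.3, 0, 35, 2, 0.5, 6.3, 0, 35, 2.2, 0.6, 6.2, 0, 35, 2.4, 0.6, 6.1, 0, 35, 2, 2.6, 6.1, -0.6, 35, 2.1, 3, 6, -0.7, 35, 2.3, 3, 5.9, -0.7, 35, 2.6, 3, 5.8, -0.7, 35]

```text
time: 15.2
tool_pos: [446.2, -98.0, 196.9]
tcp_rot: [-3.141, 0.002, -2.929]
contact_force: [3.6, 3.3, 3.0]
grip_width: 40.3
finger_force: 30.0
```

step_arm:
  deltas: [2.8, 3, 5.7, -0.7, 35, 3, 2.9, 5.6, -0.7, 35, 3.2, 2.9, 5.5, -0.7, 35, 3.4, 2.8, 5.4, -0.7, 35, 3.6, 2.8, 5.3, -0.7, 35, 3.8, 2.7, 5.1, -0.7, 35, 4, 2.6, 5, -0.7, 35, 4.2, 2.5, 4.9, -0.7, 35, 4.3, 2.4, 4.7, -0.7, 35, 4.5, 2.3, 4.6, -0.7, 35]

```text
time: 16.45
tool_pos: [482.4, -71.2, 248.2]
tcp_rot: [3.141, -0.0, -3.051]
contact_force: [4.1, 3.6, 0.2]
grip_width: 40.5
finger_force: 30.0
```

step_arm:
  deltas: [4.7, 2.2, 4.5, -0.7, 35, 4.8, 2.1, 4.3, -0.7, 35, 5, 2, 4.2, -0.7, 35, 5.2, 1.9, 4, -0.7, 35, 5.3, 1.8, 3.8, -0.7, 35, 5.4, 1.7, 3.7, -0.7, 35, 5.6, 0.4, 3.5, -0.1, 35, 5.7, 0.1, 3.3, 0, 35, 0, 0, 0, 0, 35, 0, 0, 0, 0, 35]

```text
time: 17.7
tool_pos: [523.9, -59.2, 279.3]
tcp_rot: [3.141, -0.0, -3.126]
contact_force: [3.6, 2.2, -1.3]
grip_width: 40.5
finger_force: 30.0
```

step_arm:
  deltas: [2.2, 0, 1.3, 0, 35, 2.2, 0, 1.2, 0, 35, 2.2, 0, 1.2, 0, 35, 2.2, 0, 1.1, 0, 35, 2.2, 0, 1.1, 0, 35, 2.2, 0, 1.1, 0, 35, 2, 0, 0.9, 0, 35, 2, 0, 0.9, 0, 35, 0, 0, 0, 0, 35, 0, 0, 0, 0, 35]

```text
time: 18.95
tool_pos: [541.0, -59.1, 288.1]
tcp_rot: [3.141, 0.0, -3.125]
contact_force: [4.0, 4.1, -3.1]
grip_width: 40.4
finger_force: 30.0
```

step_arm:
  deltas: [1, 0.5, 0.4, 0, 35, 1, 0.5, 0.4, 0, 35, 1, 0.5, 0.4, 0, 35, 1, 0.5, 0.4, 0, 35, 0, 0, 0, 0, 35, 0, 0, 0, 0, 35, 0, 0, 0, 0, 35, 0, 0, 0, 0, 35, 0, 0, 0, 0, 35, 0, 0, 0, 0, 35]

```text
time: 20.2
tool_pos: [542.8, -57.8, 288.7]
tcp_rot: [-3.141, -0.006, -3.126]
contact_force: [-8.4, -0.1, -5.6]
grip_width: 40.6
finger_force: 30.0
```

step_arm:
  deltas: [-0.7, 0, -0.4, 0, 35, -0.7, 0, -0.4, 0, 35, 0, 0, 0, 0, 35, 0, 0, 0, 0, 35, 0, 0, 0, 0, 35, 0, 0, 0, 0, 35, 0, 0, 0, 0, 35, 0, 0, 0, 0, 35, 0, 0, 0, 0, 35, 0, 0, 0, 0, 35]

```text
time: 21.45
tool_pos: [542.4, -57.8, 288.6]
tcp_rot: [-3.141, -0.003, -3.126]
contact_force: [-4.7, -0.4, -4.0]
grip_width: 40.6
finger_force: 30.0
```

```bash
python3 - <<'E'
from h import *
f=lambda i:cv2.cvtColor(i,cv2.COLOR_RGB2BGR)
S=capture("side")
cv2.imwrite('pics/e.png',cv2.resize(f(S)[100:280,220:430],None,fx=3,fy=3,interpolation=3))
E
```

```text
(no output)
```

View pics/e.png

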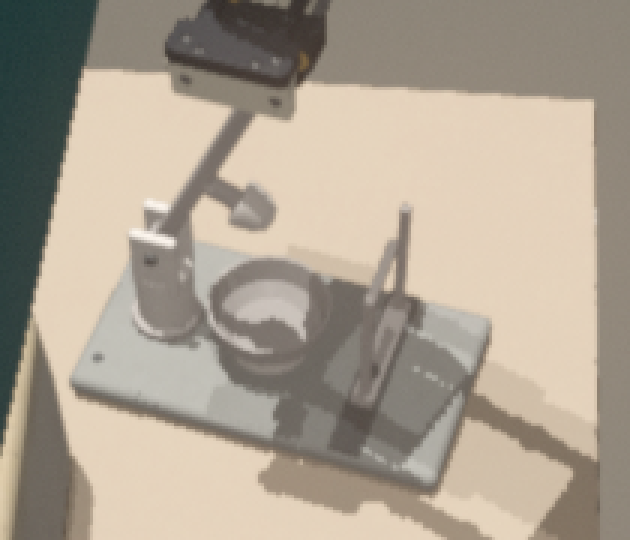

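The lever is up from the fork at (150,240) towards the gripper at (240,100), the bowl is free, and the base is in place. I'll open slowly and then retreat.

step_arm:
  deltas: [-0.5, 0, -0.4, 0, 35, 0, 0, 0, 0, 41, 0, 0, 0, 0, 42, 0, 0, 0, 0, 44, 0, 0, 0, 0, 48, 0, 0, 0, 0, 56, 0, 0, 0, 0, 66, 0, 0, 0, 0, 78, 0, 0, 0, 0, 90, 0, 0, 0, 0, 91.8]

```text
time: 22.75
tool_pos: [543.2, -57.2, 288.5]
tcp_rot: [3.141, -0.0, -3.126]
contact_force: [-0.0, -0.6, 0.5]
grip_width: 89.8
finger_force: 0.0
```

step_arm:
  deltas: [0, 0, 4, 0, 91.8, 0, 0, 8, 0, 91.8, 0, 0, 12, 0, 91.8, 0, 0, 15, 0, 91.8, 0, 0, 20, 0, 91.8, 0, 0, 20, 0, 91.8, -30, 0, 15, 0, 91.8, -40, 0, 0, 0, 91.8, -40, 0, 0, 0, 91.8, -20, 0, 0, 0, 91.8]

```text
time: 24.0
tool_pos: [411.6, -57.0, 383.9]
tcp_rot: [-3.141, 0.002, -3.126]
contact_force: [0.2, -0.2, -0.0]
grip_width: 91.7
finger_force: 0.0
```

```bash
python3 - <<'E'
from h import *
f=lambda i:cv2.cvtColor(i,cv2.COLOR_RGB2BGR)
S=capture("side")
cv2.imwrite('pics/f.png',cv2.resize(f(S)[100:300,220:430],None,fx=3,fy=3,interpolation=3))
a=cv2.imread('pics/side0.png').astype(int);d=np.abs(a-f(S)).max(2)
print("bystander diff",(d[285:410,265:375]>40).sum()); print(get_obs()['contact_force'])
E
```

```text
bystander diff 0
[-0.6079538  -0.42456154  0.71757962]
```

View pics/f.png

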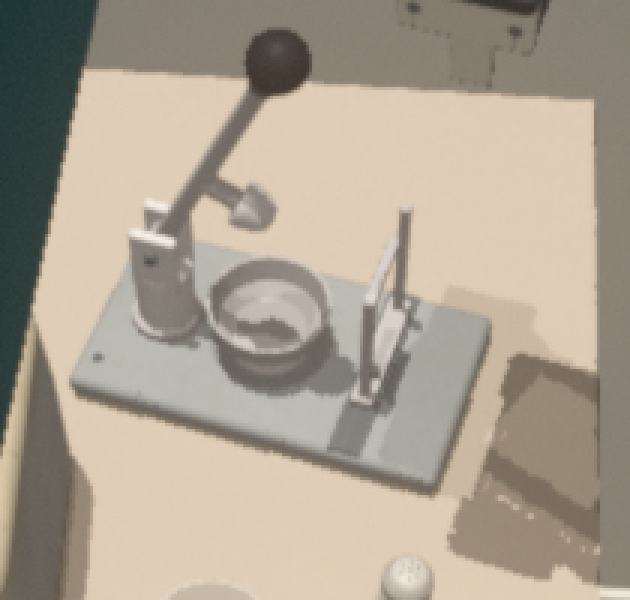

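The lever stands fully up with the knob at (278,62). The gripper is clear, and the press and bystanders haven't moved.

```bash
python3 -c "
from plant import *
print(close_job())"
```

```text
the job is handed in; nothing more can be done
None
```

I unhooked the lever, eased it up to its upper stop and let go. It stands fully up, the press and the things beside it show no movement in the pictures, and I handed the job in at about 24 s.

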